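Slide the tall flask into the drinks bay

TASK

Clear the sorting spot: with the fingers, gently push the tall white flask low on its body so that it slides upright over the table, through the open mouth of the three-sided cardboard drinks bay and all the way in, until it touches the back wall. Do not grip, lift or tip the flask, and leave every other thing on the table undisturbed.

Things in the scene. Friction and masses are not known exactly. Their poses are not given: they have to be found in the camera images.
- flask: Tall white drinks flask, blue band round its foot, black cap: straight cylinder 64 mm across up to 165 mm, narrowing to a 36 mm cap; 235 mm tall; 0.3 to 0.65 kg, loose, standing on the table at the robot's right (-y). Origin at the centre of its underside, z up; yaw means nothing. Pushed above about 45 mm it tips; pushed lower it slides, with 2 to 5 N
- bay: Drinks bay: three-sided cardboard pen without a floor, fixed to the table at the robot's left (+y), yellow tape on the ends of its side walls. Walls 45 mm high, 6 mm thick; inside 130 mm wide (its y), 90 mm deep (its x). Origin at table height, mid-inside; x points from the open mouth (x = -45 mm) to the back wall's inner face (+45 mm). The mouth faces -y, give or take 0.3 rad
- bay_home (a point): Point on the table inside the bay, midway between the side walls and 32 mm in front of the back wall: the flask's origin is here when it stands centred and touches the back wall
- tumbler: Orange drinks bottle with a black cap, 60 mm across, 190 mm tall, loose, standing within 21 cm of the flask (which of the two is nearer the robot varies); origin at the centre of its underside, z up
- tube: Empty cardboard roll core standing on end, 58 mm across, 170 mm tall, loose, on the far side of the work area; origin at the centre of its underside, z up
- cup: White paper coffee cup, 80 mm across the rim, 100 mm tall, loose, on the far side of the work area; origin at the centre of its underside, z up
- scissors: Steel scissors with blue handles lying flat, about 190 mm long and 12 mm high, loose, on the robot's side of the work area; x from handles to points; origin at table height below the middle of its length, near the pivot
- gluejar: Squat white jar with a red lid, 64 mm across, 75 mm tall, loose, on the robot's side of the work area; origin at the centre of its underside, z up
- flower: Dried dark-red strawflower head, 45 mm across, 24 mm high, loose, on the far side of the work area; origin at the centre of its underside, z up

How it is judged:
On the way:
1. the flask, standing flat, has come within 100 mm of its home point (horizontal distance between flask and bay_home below 0.1 m and height (world z) of flask below 0.008 m and angle between flask's own z axis and vertical below 0.2 rad).
At the end, for the whole second after the job is handed in: The flask stands upright (within 0.05 rad) and at rest on the table inside the bay, between the side walls, its side less than 12 mm from the back wall (x of flask in the frame of bay between 0.001 and 0.018 m and y of flask in the frame of bay between -0.04 and 0.04 m and height (world z) of flask below 0.004 m and angle between flask's own z axis and vertical below 0.05 rad and linear speed of flask below 0.01 m/s); the robot touches nothing.
It fails at once if the flask is lifted: its underside's centre more than 8 mm above the table (height (world z) of flask above 0.008 m).
It fails at once if the flask is tipped by more than 0.2 rad (angle between flask's own z axis and vertical above 0.2 rad).
It fails at once if the flask is gripped or rammed: the fingers press on it with more than 30 N (contact force between the fingers and flask above 30 N).
It fails at once if the tumbler, tube, cup or glue jar is disturbed: moved more than 15 mm or tipped more than 0.3 rad (distance of any of tumbler, tube, cup, gluejar from where it was at the start of the episode above 0.015 m or angle between any of tumbler, tube, cup, gluejar's own z axis and vertical above 0.3 rad).
It fails at once if the scissors or the flower head is moved more than 15 mm (distance of any of scissors, flower from where it was at the start of the episode above 0.015 m).
It also fails if it takes over 64 s, if anything falls off the work surface, if the arm or the gripper's body presses on something with over 40 N, if the wrist force passes 120 N, or if a joint passes its speed limit or range.

ROBOT

A 6-joint arm with a two-finger parallel gripper is mounted at the origin on the work surface. World frame = base frame: x ahead of the robot, y to its left, z up, the work surface at z = 0. Lengths are in m, angles in rad, forces in N, time in s.
With the tool pointing down it reaches from about 0.35 to 0.775 m from the base axis. Payload 5.5 kg.
Tool frame: the origin (TCP) lies where the fingers leave the gripper's body, on its centre line; the fingertips stand env.tip_reach ahead of it and the grasp point (between the pads) lies 54 mm ahead of it (env.tip_reach is the distance from the TCP to the fingertips, in m); z points along the fingers, y is the line along which they close (so a half turn about z gives the same grasp; the last joint's range is limited). The gripper opens to 85 mm and grips with 20 to 120 N. Pads are 22 mm wide; open, the fingers measure 114 mm over their backs; the gripper's body (76 mm by 85 mm) begins 54 mm behind the grasp point. The pads swing forward as they close: fully open they stand 13 mm farther back than shut.
Start: joints at [-1.407, 0.313, 0.046, 1.304, 0, 1.431], TCP at [0.172, -0.549, 0.304] pointing down, gripper open.
Joint ranges: [-2.76, 2.76], [-0.86, 1.69], [-1.03, 1.26], [-2.2, 2.34], [-1.47, 1.5], [-3.14, 3.14]. Speed limits (rad/s): [2.57, 2.57, 3.14, 3.14, 3.14, 3.14].

INTERFACE

Orientations are given as a unit quaternion [w, x, y, z].
In Python, from workcell import status, optics, hand_in, env gives the robot as it stands.
- The arm moves only by the shell command python3 -m handwheel 'ROWS' [FORCE]. ROWS is a JSON object whose one key "deltas" holds a list of rows, each a list of 5 numbers: the opening, from -1 (shut) to 1 (fully open), then the shift along the tool's x, y, z in units of 40 mm (1.0 is 40 mm), then the turn about the tool's z in units of 10 degrees (1.0 is 10 degrees). In form: {"deltas": [[jaw, x, y, z, roll], ...]}. A call has 1 to 20 rows; each row shifts and turns the commanded pose from where the row before left it, along the tool's axes as they then stand; what a row does not reach is not made up. A row lasts 1/8 s, in which the tool goes at most 62.5 mm and 10.7 degrees, less where a joint would pass 70% of its speed; a pose out of reach is approached as far as the arm can. A call is refused whole if a number of a shift passes 1 or a number of a turn 1, either way. A call with a gripper value outside its range is refused whole. The fingers move at their own pace and stop on an object; FORCE is the grip in N (left out, the last holds). Time passes only in rows, so rows that do not move let the fingers close. It gives the time, the measured TCP pose, the force, the opening and the grip force at its end, in the units of the state.
- status.get_state(): the state, without advancing time (a new reading comes with each control period).
- optics.read_camera(name): name is "scene" or "side" or "wrist"; returns a dict with "frame" (480x640x3 uint8, red, green, blue), "depth" (480x640 float32, m along the optical axis (not along the pixel's ray), 0 where there is no reading), "vfov" (degrees; the focal length in pixels is half the picture's height over the tangent of half this angle, whatever the lens; pixels are square), "cx", "cy" (the principal point, pixels), "origin" and "attitude" of the camera in the world. Camera axes: x right, y down, z forward; pixel columns grow to the right and rows downward; lengths in m; the calibration is good to about 2 mm. A picture is of the moment at which its call begins.
- hand_in(): hands the job in; it is judged then, once.
The state is a dict: "clock": time; "joint_pos": joint angles; "qvel": joint speeds; "tau": joint torques, N m; "tcp_pos": TCP position; "orientation": TCP orientation; "wrist_force": force on the tool from outside, world axes, zero at the start; "ft_torque": the same for the moment, N m; "finger_gap": finger opening in m; "grip_force": force on a finger pad.
Only numpy, scipy, OpenCV 4.12 (cv2) and the standard library are available. Lean on these libraries where they do the work, as an engineer would, in place of code of your own. Each camera call takes 0.05 s, during which the arm holds its last target. There are 200 camera calls.

## Working session

There is one attempt and no reset: what is moved stays moved. The work goes in short steps, Python scripts to look and compute and a shell command to move; the robot and the scene stay as the last step left them, time stands still between calls to the robot, and variables do not carry over. Pictures are saved under pics/ and viewed, at most 10 in all, crops included, and the job is handed in when it is done.

```bash
mkdir -p pics; ls; python3 - <<'E'
from workcell import status, optics, env
import cv2,numpy as np
print(status.get_state(), env.tip_reach)
for n in ["scene","side"]:
    c=optics.read_camera(n); print(n,c["vfov"],c["cx"],c["cy"],c["origin"],c["attitude"])
    np.savez(f"pics/{n}0.npz",**c)
    cv2.imwrite(f"pics/{n}0.png",c["frame"][:,:,::-1])
E
```

```text
pics
{'clock': 0.0, 'joint_pos': array([-1.40661503e+00,  3.13990412e-01,  4.49818877e-02,  1.30361672e+00,
       -2.23514337e-05,  1.43118377e+00]), 'qvel': array([ 5.65300474e-04,  1.03056565e-03,  1.04406862e-03, -5.72361231e-04,
        6.56314953e-04, -6.32520372e-05]), 'tau': array([ 1.01685188e-06, -4.80632722e+01,  2.98527753e+01,  1.97077473e-02,
       -1.25760089e-04,  4.28493891e-06]), 'tcp_pos': array([ 0.17192222, -0.5482918 ,  0.30301564]), 'orientation': array([-9.14252531e-04,  9.88485411e-01,  1.51313438e-01, -2.24081360e-05]), 'wrist_force': array([ 0.40704488, -0.04020014,  0.03340689]), 'ft_torque': array([-0.00914231,  0.00612225,  0.07044576]), 'grip_force': 0.0, 'finger_gap': 0.08543068708127491} 0.0726
scene 43.029574488161785 323.71127173699324 235.7686340023069 [1.11681096 0.29032512 0.96186998] [-0.16362393  0.49436894  0.81505612 -0.25398835]
side 43.81696957392771 320.6546154847312 242.22031473595524 [ 0.42633128 -0.77799283  0.70503111] [-0.41824502  0.90503396 -0.06981848  0.03331687]
```

View pics/scene0.png

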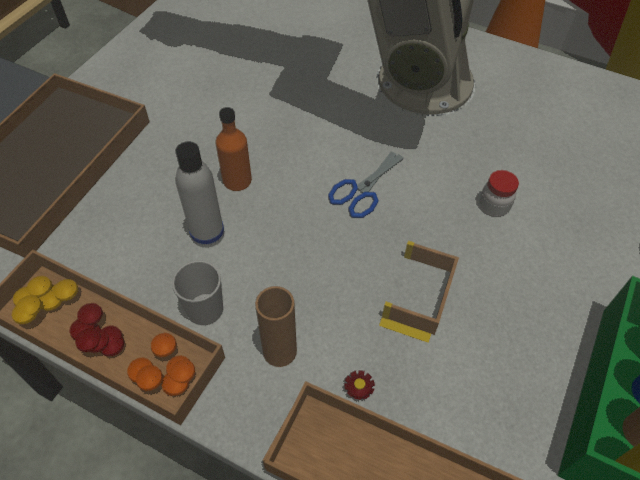

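View pics/side0.png

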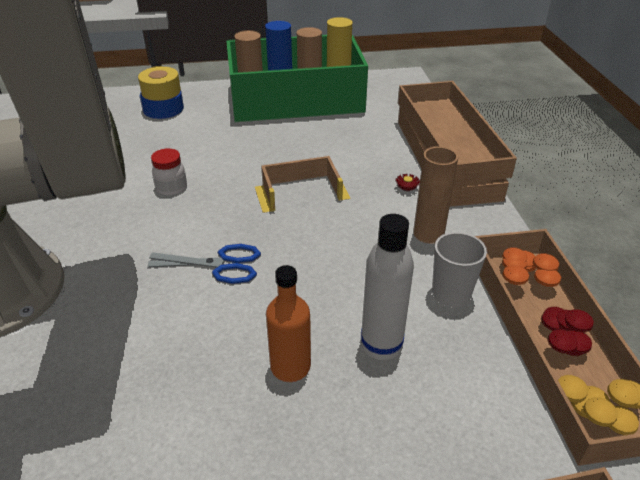

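The scene view shows the flask at about (205,215), the tumbler (235,165), cup (200,290), tube (278,330), scissors (365,188), jar (498,193) and flower (360,384). The bay is at about (420,290) with its mouth to the left. The side view agrees. Next I'll measure from the depth images.

```bash
cat > h.py <<'E'
import numpy as np
from scipy.spatial.transform import Rotation as R
from scipy.optimize import least_squares
def cloud(c):
    h,w=c["depth"].shape; f=h/2/np.tan(np.radians(float(c["vfov"]))/2)
    v,u=np.mgrid[:h,:w]; d=c["depth"]
    p=np.stack([(u-c["cx"])/f*d,(v-c["cy"])/f*d,d],-1)
    a=c["attitude"]; P=p@R.from_quat([a[1],a[2],a[3],a[0]]).as_matrix().T+c["origin"]
    P[d<=0]=np.nan
    return P
def box(P,u0,u1,v0,v1,z0,z1):
    q=P[v0:v1,u0:u1].reshape(-1,3); return q[(q[:,2]>z0)&(q[:,2]<z1)]
def fit(q,r,cam):
    m=q[:,:2].mean(0); d=m-np.asarray(cam)[:2]; x0=m+d/np.linalg.norm(d)*r*.7
    s=least_squares(lambda x:np.hypot(*(q[:,:2]-x).T)-r,x0,loss="soft_l1",f_scale=.002)
    return s.x.round(4),np.abs(s.fun).mean().round(4),len(q)
E
python3 - <<'E'
from h import *
np.set_printoptions(suppress=True,precision=4)
S=np.load("pics/scene0.npz");D=np.load("pics/side0.npz")
for n,c,B in [("scene",S,dict(flask=(175,230,160,250,.02,.15,.032),tumbler=(214,256,120,195,.015,.09,.03),tube=(252,300,280,370,.03,.16,.029),cup=(172,226,260,330,.02,.09,.036),jar=(478,522,165,220,.015,.055,.032))),
 ("side",D,dict(flask=(358,416,250,370,.02,.15,.032),tumbler=(262,315,300,385,.015,.09,.03),tube=(412,460,145,245,.03,.16,.029),jar=(150,190,150,198,.015,.055,.032)))]:
    P=cloud(c)
    print(n,"table z",np.nanmedian(P[300:330,300:380,2] if n=="side" else P[215:260,250:320,2]))
    for k,b in B.items(): print(k,*fit(box(P,*b[:6]),b[6],c["origin"]))
    b=(378,460,238,342) if n=="scene" else (252,352,155,214)
    q=box(P,*b,.041,.05); print("bay top",len(q),q[:,:2].min(0),q[:,:2].max(0))
    np.save(f"pics/bay_{n}.npy",q)
    for nm,b in [("flower",(340,378,368,402,.006,.03) if n=="scene" else (393,420,172,195,.006,.03)),("sciss",(325,405,150,220,.004,.02) if n=="scene" else (145,265,242,285,.004,.02))]:
        q=box(P,*b);print(nm,len(q),q.min(0),q.max(0))
# plot bay top
import cv2
im=np.full((500,500,3),255,np.uint8); o=None
a=[np.load(f"pics/bay_{n}.npy") for n in("scene","side")]
o=np.vstack(a)[:,:2].min(0)-.01
for q,col in zip(a,[(0,0,255),(255,0,0)]):
    for p in q:
        i=((p[:2]-o)*2500).astype(int)
        if (i<500).all(): cv2.circle(im,(int(i[0]),499-int(i[1])),2,col,-1)
print(o); cv2.imwrite("pics/bay.png",im)
E
```

```text
scene table z 0.0011079766755878184
flask [ 0.6079 -0.2072] 0.0107 1798
tumbler [ 0.4668 -0.2286] 0.001 756
tube [0.757  0.0371] 0.0019 1967
cup [ 0.7503 -0.1187] 0.0036 1768
jar [0.2785 0.2617] 0.0017 547
bay top 727 [0.4645 0.1491] [0.6175 0.2589]
flower 660 [0.72   0.1578 0.0064] [0.779  0.2085 0.0287]
sciss 1521 [ 0.2326 -0.1029  0.004 ] [0.4664 0.1104 0.0163]
side table z 0.0007432253931556887
flask [ 0.6098 -0.2079] 0.0006 2822
tumbler [ 0.4679 -0.2295] 0.0006 1452
tube [0.7573 0.0353] 0.0279 2885
jar [0.2796 0.2611] 0.0019 626
bay top 430 [0.4648 0.1427] [0.6171 0.2593]
flower 307 [0.7314 0.1551 0.0067] [0.7791 0.2107 0.0266]
sciss 1571 [ 0.2483 -0.0491  0.004 ] [0.444  0.051  0.0151]
[0.4545 0.1327]
```

View pics/bay.png

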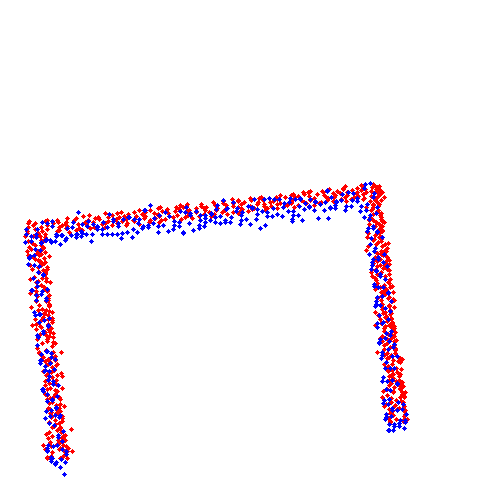

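Red and blue dots are the bay's wall tops, with corners at about (37,231) and (373,194). The bay is turned about 0.10 rad, which puts home at about (0.540, 0.2125). The flask is at (0.609, -0.2075), so the push direction is d≈(-0.162, 0.987).

The gripper's body would overhang the fingers along tool x. I'll push with the back of an open finger instead, with tool y along the push line.

```bash
python3 -m handwheel '{"deltas": [[1,0,0,0,0.8],[1,0.87,-0.25,0,0],[1,0.87,-0.25,0,0],[1,0.87,-0.25,0,0],[1,0.87,-0.25,0,0],[1,0.87,-0.25,0,0],[1,0.87,-0.25,0,0],[1,0.87,-0.25,0,0],[1,0.87,-0.25,0,0],[1,0.87,-0.25,0,0],[1,0.87,-0.25,0,0],[1,0.87,-0.25,0,0],[1,0.87,-0.25,0,0],[1,0.87,-0.25,0,0],[1,0.87,-0.25,0,0],[1,0,0,0,0],[1,0,0,0,0]]}'
python3 - <<'E'
from workcell import optics
import cv2
c=optics.read_camera("side");cv2.imwrite("pics/s1.png",c["frame"][:,:,::-1])
E
```

```text
clock: 2.22
tcp_pos: [0.6294, -0.331, 0.3032]
orientation: [-0.0, 0.997, 0.082, -0.001]
wrist_force: [0.2, -0.1, 0.7]
finger_gap: 0.0856
grip_force: 0.0
```

View pics/s1.png

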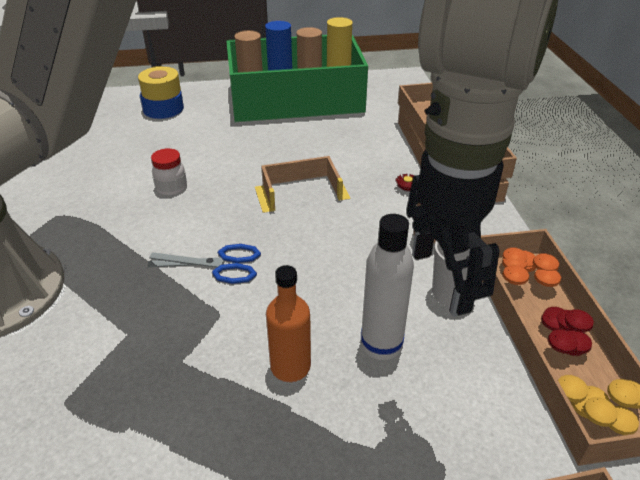

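The side view shows the open gripper at (455,240), behind and above the flask. The wrist stands vertical, so the arm is clear of the flask and tumbler. Now I'll descend behind the flask and look at the finger profile.

```bash
python3 -m handwheel '{"deltas": [[1,0,0,0.9,0],[1,0,0,0.9,0],[1,0,0,0.9,0],[1,0,0,0.9,0],[1,0,0,0.9,0],[1,0,0,0.9,0],[1,0,0,0,0],[1,0,0,0,0]]}'
python3 - <<'E'
from workcell import optics
import cv2,numpy as np
c=optics.read_camera("scene");np.savez("pics/scene2.npz",**c)
cv2.imwrite("pics/s2.png",cv2.resize(c["frame"][60:300,60:300,::-1],(600,600),interpolation=cv2.INTER_CUBIC))
from h import *
P=cloud(c)
np.set_printoptions(suppress=True,precision=4)
d=np.array([-.162,.987]);t=np.array([.6294,-.331])
q=P.reshape(-1,3);q=q[np.isfinite(q[:,0])]
s=(q[:,:2]-t)@d; l=(q[:,:2]-t)@[.987,.162]
m=(abs(l)<.06)&(abs(s)<.085)
for z in np.arange(.004,.2,.008):
    k=m&(abs(q[:,2]-z)<.004)
    if k.sum()>3: print(z.round(3),k.sum(),s[k].min().round(4),np.percentile(s[k],98).round(4),s[k].max().round(4))
E
```

```text
clock: 3.28
tcp_pos: [0.6298, -0.332, 0.0896]
orientation: [0.001, 0.997, 0.081, 0.001]
wrist_force: [-0.1, -0.4, 0.7]
finger_gap: 0.085
grip_force: 0.0
0.004 2232 -0.085 0.0807 0.085
0.028 6 -0.0458 0.0394 0.0486
0.036 38 -0.0502 0.051 0.0534
0.044 55 -0.0556 0.0562 0.0569
0.052 72 -0.0565 0.0575 0.0581
0.06 56 -0.0575 0.0563 0.0564
0.068 39 -0.051 0.0557 0.0563
0.076 59 -0.067 0.0723 0.0735
0.084 189 -0.0723 0.0746 0.076
0.092 162 -0.0733 0.0737 0.0742
0.1 171 -0.0721 0.0723 0.0731
0.108 149 -0.0711 0.0724 0.0729
0.116 159 -0.0685 0.0704 0.0722
0.124 179 -0.0695 0.0699 0.0707
0.132 259 -0.0673 0.0684 0.0705
0.14 55 -0.0642 0.0667 0.0673
0.148 83 -0.0225 0.0386 0.0397
0.156 132 -0.0223 0.0379 0.0384
0.164 146 -0.0232 0.0379 0.0386
0.172 146 -0.0243 0.0382 0.0385
0.18 153 -0.0228 0.0385 0.0387
0.188 280 -0.0305 0.0373 0.0391
0.196 127 -0.0298 0.0373 0.0379
```

View pics/s2.png

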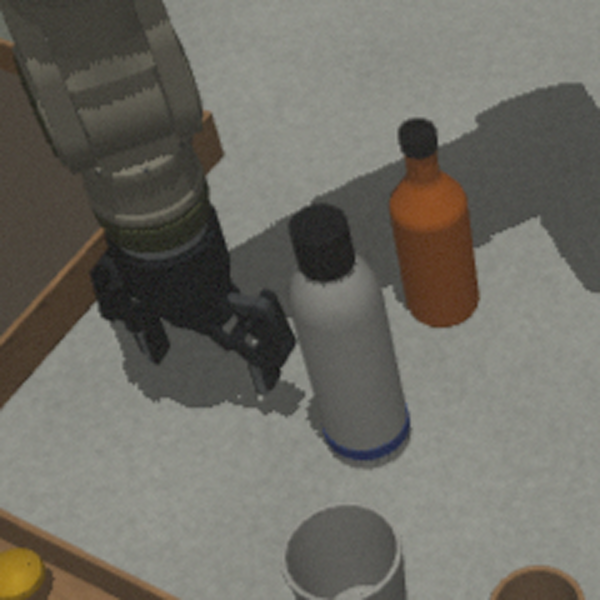

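The picture shows the open gripper with its knuckles at (100,290) and (275,325) on either side. They stand out about 16 mm beyond the fingertips, so I'll measure how this profile changes as the jaw closes.

```bash
cat > prof.py <<'E'
from workcell import optics,status
from h import *
import cv2,sys
c=optics.read_camera("scene");st=status.get_state();P=cloud(c)
cv2.imwrite(f"pics/p{sys.argv[1]}.png",cv2.resize(c["frame"][120:240,60:220,::-1],(800,600),interpolation=cv2.INTER_CUBIC))
t=st["tcp_pos"];o=st["orientation"];A=R.from_quat([o[1],o[2],o[3],o[0]]).as_matrix()
q=P.reshape(-1,3);q=q[np.isfinite(q[:,0])&(q[:,2]>.008)]
L=(q-t)@A; L=L[(abs(L[:,0])<.06)&(abs(L[:,1])<.083)&(L[:,2]>-.1)]
print("gap",st["finger_gap"],t.round(4),"rel z | s(+d) min,max | x max at |s|<35, |s|>40")
for z in np.arange(.078,-.1,-.006):
    k=L[abs(L[:,2]-z)<.003]
    if len(k)>4:
        s=-k[:,1];x=k[:,0];f=lambda m:x[m].max().round(3) if m.any() else None
        print(z.round(3),len(k),s.min().round(4),s.max().round(4),f(abs(s)<.035),f(abs(s)>.04))
E
python3 prof.py a; python3 -m handwheel '{"deltas": [[0,0,0,0,0],[0,0,0,0,0],[0,0,0,0,0],[0,0,0,0,0]]}'; python3 prof.py b
python3 -m handwheel '{"deltas": [[-1,0,0,0,0],[-1,0,0,0,0],[-1,0,0,0,0],[-1,0,0,0,0]]}'; python3 prof.py c
```

```text
gap 0.08535086858109017 [ 0.6307 -0.3321  0.0906] rel z | s(+d) min,max | x max at |s|<35, |s|>40
0.06 6 -0.0429 -0.0409 None 0.004
0.054 32 -0.0475 0.0554 None 0.011
0.048 38 -0.057 0.0569 None 0.01
0.042 55 -0.0565 0.0582 None 0.012
0.036 46 -0.0543 0.0579 None 0.011
0.03 43 -0.0554 0.0587 None 0.011
0.024 40 -0.051 0.0577 None 0.011
0.018 20 -0.0619 0.0582 None 0.012
0.012 70 -0.0726 0.0743 None 0.014
0.006 148 -0.0729 0.076 None 0.014
-0.0 105 -0.0721 0.0763 0.017 0.014
-0.006 148 -0.0699 0.0745 0.018 0.017
-0.012 119 -0.0704 0.0743 0.018 0.014
-0.018 114 -0.07 0.0734 0.018 0.012
-0.024 110 -0.0685 0.0726 0.02 0.012
-0.03 140 -0.0688 0.0718 0.02 0.012
-0.036 121 -0.0673 0.0715 0.021 0.012
-0.042 218 -0.0676 0.0715 0.012 0.013
-0.048 78 -0.0636 0.0683 0.009 0.012
-0.054 24 -0.0003 0.0398 0.033 None
-0.06 82 -0.0245 0.0401 0.037 0.004
-0.066 100 -0.019 0.0404 0.037 -0.0
-0.072 104 -0.0229 0.0403 0.037 0.003
-0.078 115 -0.0201 0.04 0.038 None
-0.084 108 -0.0202 0.0402 0.038 0.001
-0.09 108 -0.0238 0.0394 0.039 None
-0.096 118 -0.0217 0.0391 0.038 None
clock: 3.88
tcp_pos: [0.6298, -
[... 1811 characters left out ...]
 0.014 None
0.012 64 -0.0473 0.0426 0.013 0.012
0.006 76 -0.0467 0.0461 0.017 0.012
-0.0 80 -0.0515 0.0518 0.019 0.012
-0.006 99 -0.0567 0.0575 0.018 0.014
-0.012 85 -0.0561 0.0615 0.018 0.013
-0.018 160 -0.0615 0.0638 0.018 0.014
-0.024 132 -0.0573 0.0631 0.02 0.011
-0.03 89 -0.0181 0.0544 0.021 0.004
-0.036 68 -0.0063 0.0447 0.02 0.011
-0.042 48 0.0192 0.044 0.011 0.012
-0.048 32 0.0273 0.0402 0.012 -0.007
-0.054 28 0.0211 0.0397 0.027 None
-0.06 67 -0.017 0.0387 0.037 None
-0.066 109 -0.0213 0.0396 0.038 None
-0.072 104 -0.0201 0.0396 0.038 None
-0.078 106 -0.0212 0.0394 0.039 None
-0.084 111 -0.0187 0.0392 0.039 None
-0.09 110 -0.0238 0.0398 0.037 None
-0.096 117 -0.0201 0.039 0.037 None
```

View pics/pc.png

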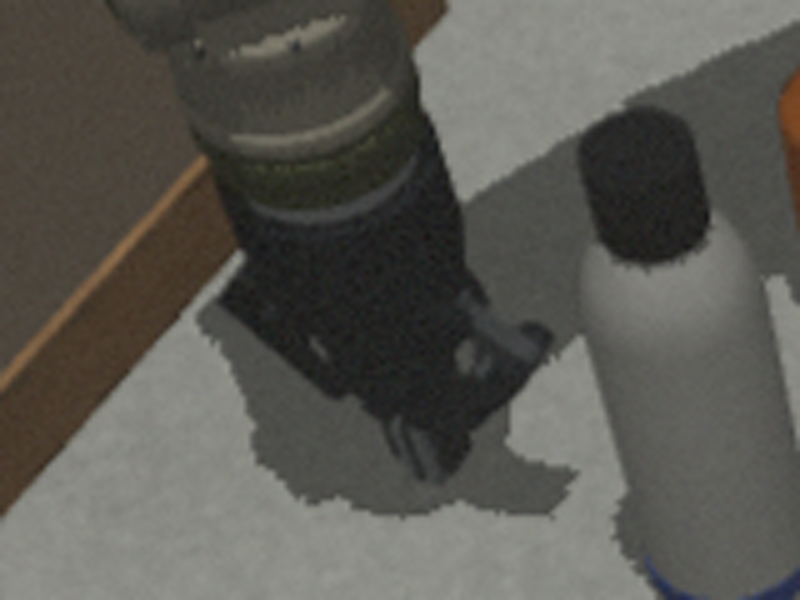

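The fingers stand ±11–12 mm in tool x, the knuckles ±14 mm, and the body is about 39 mm in radius from 54 mm above the TCP. The best push is therefore along tool x with the outer part of one open finger. The flask sits off to that side (s≈60 mm), clear of the body, and any lean is caught by the fingertip. I'll check the shape of the wrist higher up before moving.

```bash
python3 - <<'E'
from workcell import optics,status
from h import *
np.set_printoptions(suppress=True,precision=3)
st=status.get_state()
t=st["tcp_pos"];o=st["orientation"];A=R.from_quat([o[1],o[2],o[3],o[0]]).as_matrix()
for n in("scene","side"):
    P=cloud(optics.read_camera(n));q=P.reshape(-1,3);q=q[np.isfinite(q[:,0])&(q[:,2]>.01)]
    L=(q-t)@A; L=L[(np.hypot(L[:,0],L[:,1])<.115)]
    for z in np.arange(-.055,-.34,-.02):
        k=L[abs(L[:,2]-z)<.008]
        # exclude the flask (ahead, -y_tool)
        w=t+k@A.T; k=k[np.hypot(w[:,0]-.609,w[:,1]+.2075)>.04]
        if len(k)>5:
            r=np.hypot(k[:,0],k[:,1]);print(n,z.round(3),len(k),"r90,max",np.percentile(r,90).round(3),r.max().round(3),"x",k[:,0].min().round(3),k[:,0].max().round(3),"y",k[:,1].min().round(3),k[:,1].max().round(3))
E
```

```text
scene -0.055 114 r90,max 0.039 0.042 x -0.019 0.038 y -0.042 0.012
scene -0.075 282 r90,max 0.039 0.041 x -0.021 0.039 y -0.04 0.023
scene -0.095 436 r90,max 0.039 0.04 x -0.031 0.038 y -0.04 0.03
scene -0.115 186 r90,max 0.037 0.039 x -0.017 0.037 y -0.037 0.021
scene -0.135 315 r90,max 0.039 0.042 x -0.023 0.039 y -0.041 0.027
scene -0.155 397 r90,max 0.038 0.042 x -0.028 0.039 y -0.04 0.031
scene -0.175 277 r90,max 0.039 0.041 x -0.018 0.039 y -0.039 0.022
scene -0.195 369 r90,max 0.039 0.052 x -0.01 0.051 y -0.051 0.004
scene -0.215 355 r90,max 0.056 0.06 x -0.012 0.059 y -0.06 0.02
scene -0.235 608 r90,max 0.057 0.061 x -0.022 0.061 y -0.061 0.034
scene -0.255 570 r90,max 0.056 0.062 x -0.031 0.058 y -0.062 0.043
scene -0.275 669 r90,max 0.054 0.059 x -0.006 0.057 y -0.059 0.047
scene -0.295 757 r90,max 0.049 0.056 x -0.019 0.056 y -0.054 0.05
scene -0.315 272 r90,max 0.039 0.045 x -0.026 0.038 y -0.039 0.035
scene -0.335 423 r90,max 0.056 0.066 x -0.008 0.058 y -0.065 -0.007
side -0.055 263 r90,max 0.039 0.04 x -0.038 0.025 y -0.013 0.04
side -0.075 579 r90,max 0.039 0.04 x -0.
[... 173 characters left out ...]
,max 0.039 0.041 x -0.039 0.029 y -0.012 0.04
side -0.155 703 r90,max 0.039 0.051 x -0.05 0.032 y -0.021 0.039
side -0.175 625 r90,max 0.04 0.047 x -0.046 0.023 y -0.013 0.04
side -0.195 769 r90,max 0.04 0.055 x -0.053 0.027 y -0.004 0.055
side -0.215 825 r90,max 0.057 0.061 x -0.06 0.045 y -0.005 0.061
side -0.235 1384 r90,max 0.058 0.061 x -0.061 0.049 y -0.009 0.061
side -0.255 1281 r90,max 0.057 0.06 x -0.059 0.057 y -0.008 0.06
side -0.275 1596 r90,max 0.055 0.059 x -0.058 0.056 y -0.002 0.059
side -0.295 1766 r90,max 0.049 0.055 x -0.055 0.05 y -0.015 0.055
side -0.315 702 r90,max 0.04 0.047 x -0.04 0.036 y -0.022 0.043
side -0.335 1086 r90,max 0.057 0.067 x -0.067 -0.002 y -0.001 0.06
```

```bash
python3 -m handwheel '{"deltas": [[1,0,0,0,-1],[1,0,0,0,-1],[1,0,0,0,-1],[1,0,0,0,-1],[1,0,0,0,-1],[1,0,0,0,-1],[1,0,0,0,-0.35],[1,0,0,0,0],[1,0,0,0,0],[1,0.4,0.05,0,0],[1,0.4,0.05,0,0],[1,0.35,0.05,0,0],[1,0,0,0.3,0],[1,0,0,0.3,0],[1,0,0,0,0],[1,0,0,0,0]]}'
cat > rel.py <<'E'
# flask pose & its place in the tool frame
from workcell import optics,status
from h import *
import cv2,sys
st=status.get_state();t=st["tcp_pos"];o=st["orientation"];A=R.from_quat([o[1],o[2],o[3],o[0]]).as_matrix()
g=np.array([float(a) for a in sys.argv[1:3]])
for n in("side","scene"):
    c=optics.read_camera(n);q=cloud(c).reshape(-1,3);hsv=cv2.cvtColor(c["frame"],cv2.COLOR_RGB2HSV).reshape(-1,3)
    base=(np.hypot(q[:,0]-g[0],q[:,1]-g[1])<.055)&(hsv[:,1]<70)&(hsv[:,2]>75)
    out=[]
    for a,b in((.02,.07),(.1,.15)):
        m=base&(q[:,2]>a)&(q[:,2]<b)
        if m.sum()>60: out.append(fit(q[m],.032,c["origin"]))
    print(n,out)
    for f in out[:1]: print("  in tool x,y:",(((np.r_[f[0],t[2]])-t)@A)[:2].round(4))
print("tcp",t.round(4),"yaw",np.degrees(np.arctan2(A[1,0],A[0,0])).round(2),"F",st["wrist_force"].round(1),"t",st["clock"])
E
python3 rel.py .609 -.2075
```

```text
clock: 6.58
tcp_pos: [0.6487, -0.2892, 0.0635]
orientation: [-0.0, 0.805, 0.594, -0.0]
wrist_force: [-0.5, -0.5, -0.5]
finger_gap: 0.0855
grip_force: 0.0
side [(array([ 0.6098, -0.2079]), np.float64(0.0006), 364), (array([ 0.6098, -0.208 ]), np.float64(0.0007), 1102)]
  in tool x,y: [ 0.0663 -0.0611]
scene [(array([ 0.6085, -0.2073]), np.float64(0.0008), 490), (array([ 0.6085, -0.2073]), np.float64(0.0008), 645)]
  in tool x,y: [ 0.0665 -0.0625]
tcp [ 0.6487 -0.2892  0.0635] yaw 72.86 F [-0.5 -0.5 -0.5] t 6.575
```

```bash
python3 -m handwheel '{"deltas": [[1,0.2,0,0,0],[1,0.15,0,0,0],[1,0.05,0,0,0],[1,0.05,0,0,0],[1,0.05,0,0,0],[1,0.05,0,0,0],[1,0.05,0,0,0],[1,0.05,0,0,0],[1,0.05,0,0,0],[1,0.05,0,0,0],[1,0.05,0,0,0]]}'
python3 rel.py .61 -.2075;python3 -c "
from workcell import optics;import cv2
c=optics.read_camera('scene');cv2.imwrite('pics/s3.png',cv2.resize(c['frame'][60:300,60:300,::-1],(600,600)))"
```

```text
clock: 8.05
tcp_pos: [0.6585, -0.2581, 0.0639]
orientation: [0.0, 0.804, 0.594, -0.0]
wrist_force: [-0.9, -2.8, 1.1]
finger_gap: 0.0853
grip_force: 0.0
side [(array([ 0.6142, -0.1988]), np.float64(0.003), 332), (array([ 0.6141, -0.1975]), np.float64(0.0014), 1078)]
  in tool x,y: [ 0.0436 -0.0597]
scene [(array([ 0.6125, -0.1968]), np.float64(0.0008), 473), (array([ 0.6128, -0.1962]), np.float64(0.0008), 633)]
  in tool x,y: [ 0.045  -0.0619]
tcp [ 0.6585 -0.2581  0.0639] yaw 72.91 F [-0.9 -2.8  1.1] t 8.05
```

View pics/s3.png

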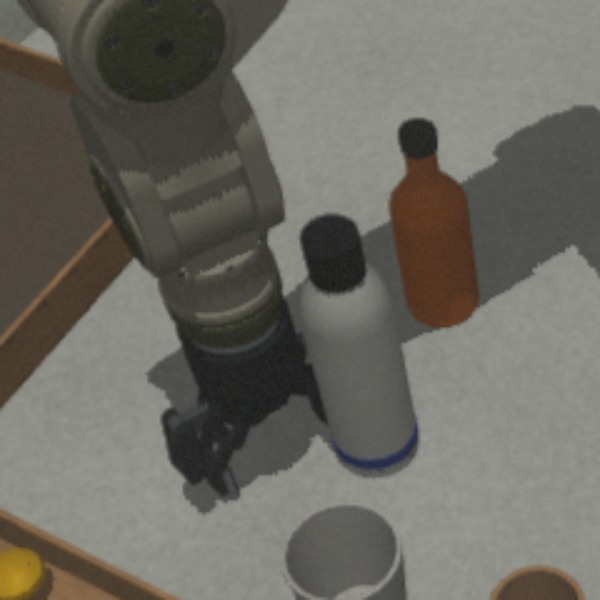

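The flask at (370,350) stands upright against the finger, at about 3 N, and slides with almost no lean. I'll keep pushing.

```bash
python3 -m handwheel '{"deltas": [[1,0.08,0,0,0],[1,0.12,0,0,0],[1,0.15,0,0,0],[1,0.15,0,0,0],[1,0.15,0,0,0],[1,0.15,0,0,0],[1,0.1,0,0,0],[1,0.05,0,0,0]]}'
python3 rel.py .624 -.16
```

```text
clock: 9.2
tcp_pos: [0.6697, -0.2216, 0.0639]
orientation: [0.0, 0.804, 0.594, -0.0]
wrist_force: [-1.1, -1.6, 1.6]
finger_gap: 0.0856
grip_force: 0.0
side [(array([ 0.626 , -0.1615]), np.float64(0.0006), 284), (array([ 0.6265, -0.161 ]), np.float64(0.0015), 1018)]
  in tool x,y: [ 0.0446 -0.0594]
scene [(array([ 0.6248, -0.1611]), np.float64(0.0007), 459), (array([ 0.6252, -0.1601]), np.float64(0.0008), 628)]
  in tool x,y: [ 0.0446 -0.0607]
tcp [ 0.6697 -0.2216  0.0639] yaw 72.92 F [-1.1 -1.6  1.6] t 9.2
```

```bash
python3 -m handwheel '{"deltas": [[1,0.08,0,0,0],[1,0.12,0,0,0],[1,0.15,0,0,0],[1,0.15,0,0,0],[1,0.15,0,0,0],[1,0.15,0,0,0],[1,0.15,0,0,0],[1,0.15,0,0,0],[1,0.12,0,0,0],[1,0.05,0,0,0],[1,0,0,0,0],[1,-0.2,0,0,0],[1,-0.6,0,0,0],[1,-0.6,0,0,0],[1,0,0,0,0]]}'
python3 rel.py .64 -.11
```

```text
clock: 11.18
tcp_pos: [0.6671, -0.2303, 0.0639]
orientation: [0.0, 0.806, 0.592, -0.0]
wrist_force: [-0.9, -0.6, 0.3]
finger_gap: 0.0855
grip_force: 0.0
side [(array([ 0.6407, -0.114 ]), np.float64(0.0007), 588), (array([ 0.6408, -0.1147]), np.float64(0.0008), 971)]
  in tool x,y: [ 0.1031 -0.0599]
scene [(array([ 0.6394, -0.1129]), np.float64(0.0007), 467), (array([ 0.6393, -0.1124]), np.float64(0.0007), 650)]
  in tool x,y: [ 0.1038 -0.0614]
tcp [ 0.6671 -0.2303  0.0639] yaw 72.66 F [-0.9 -0.6  0.3] t 11.175
```

```bash
python3 -m handwheel '{"deltas": [[1,0,0,0,-1],[1,0,0,0,-1],[1,0,0,0,-1],[1,0,0,0,-0.45],[1,0,-0.45,0,0],[1,0,-0.45,0,0],[1,0,-0.45,0,0],[1,0.65,0,0,0],[1,0.65,0,0,0],[1,0,0,0,0],[1,0,0,0,0]]}'
python3 rel.py .64 -.1135
```

```text
clock: 12.65
tcp_pos: [0.6016, -0.1935, 0.0642]
orientation: [0.001, 0.592, 0.806, -0.0]
wrist_force: [0.5, -1.8, 0.2]
finger_gap: 0.0854
grip_force: 0.0
side [(array([ 0.6386, -0.1165]), np.float64(0.001), 67)]
  in tool x,y: [0.0624 0.0583]
scene [(array([ 0.6395, -0.1133]), np.float64(0.0007), 470), (array([ 0.6395, -0.1132]), np.float64(0.0007), 637)]
  in tool x,y: [0.0652 0.0602]
tcp [ 0.6016 -0.1935  0.0642] yaw 107.44 F [ 0.5 -1.8  0.2] t 12.65
```

```bash
python3 -m handwheel '{"deltas": [[1,0.3,-0.04,0,0],[1,0.08,0,0,0],[1,0.05,0,0,0],[1,0.05,0,0,0],[1,0.05,0,0,0],[1,0.05,0,0,0],[1,0.1,0,0,0],[1,0.15,0,0,0],[1,0.15,0,0,0],[1,0.15,0,0,0],[1,0.15,0,0,0],[1,0.15,0,0,0],[1,0.15,0,0,0],[1,0.15,0,0,0],[1,0.15,0,0,0],[1,0.15,0,0,0],[1,0.15,0,0,0],[1,0.15,0,0,0],[1,0.1,0,0,0],[1,0.05,0,0,0]]}'
python3 rel.py .62 -.04
```

```text
clock: 15.25
tcp_pos: [0.5695, -0.0989, 0.0638]
orientation: [-0.0, 0.592, 0.806, -0.0]
wrist_force: [0.5, -2.5, 0.6]
finger_gap: 0.0856
grip_force: 0.0
side [(array([ 0.6142, -0.0393]), np.float64(0.004), 87), (array([ 0.6108, -0.0383]), np.float64(0.0029), 356)]
  in tool x,y: [0.0435 0.0605]
scene [(array([ 0.6121, -0.0381]), np.float64(0.001), 436), (array([ 0.6114, -0.036 ]), np.float64(0.0009), 616)]
  in tool x,y: [0.0452 0.0588]
tcp [ 0.5695 -0.0989  0.0638] yaw 107.42 F [ 0.5 -2.5  0.6] t 15.25
```

```bash
python3 -m handwheel '{"deltas": [[1,-0.1,0,0,0],[1,0,-0.06,0,0.15],[1,0.08,0,0,0],[1,0.05,0,0,0],[1,0.08,0,0,0],[1,0.15,0,0,0],[1,0.2,0,0,0],[1,0.2,0,0,0],[1,0.2,0,0,0],[1,0.2,0,0,0],[1,0.2,0,0,0],[1,0.2,0,0,0],[1,0.2,0,0,0],[1,0.2,0,0,0],[1,0.2,0,0,0],[1,0.2,0,0,0],[1,0.2,0,0,0],[1,0.2,0,0,0],[1,0.1,0,0,0],[1,0.05,0,0,0]]}'
python3 rel.py .585 .065
```

```text
clock: 17.85
tcp_pos: [0.5366, 0.0085, 0.0638]
orientation: [-0.0, 0.602, 0.798, -0.0]
wrist_force: [0.6, -3.1, 0.7]
finger_gap: 0.0854
grip_force: 0.0
side [(array([0.5818, 0.0672]), np.float64(0.0041), 106), (array([0.5803, 0.0687]), np.float64(0.002), 395)]
  in tool x,y: [0.044  0.0596]
scene [(array([0.5806, 0.0685]), np.float64(0.0007), 414), (array([0.5803, 0.0701]), np.float64(0.0009), 588)]
  in tool x,y: [0.0456 0.0588]
tcp [0.5366 0.0085 0.0638] yaw 105.93 F [ 0.6 -3.1  0.7] t 17.85
```

```bash
python3 -m handwheel '{"deltas": [[1,-0.1,0,0,0],[1,0,-0.06,0,0],[1,0.08,0,0,0],[1,0.05,0,0,0],[1,0.08,0,0,0],[1,0.15,0,0,0],[1,0.2,0,0,0],[1,0.2,0,0,0],[1,0.2,0,0,0],[1,0.2,0,0,0],[1,0.2,0,0,0],[1,0.2,0,0,0],[1,0.2,0,0,0],[1,0.2,0,0,0],[1,0.2,0,0,0],[1,0.2,0,0,0],[1,0.2,0,0,0],[1,0.15,0,0,0],[1,0.1,0,0,0],[1,0.05,0,0,0]]}'
python3 rel.py .552 .17;python3 -c "
from workcell import optics;import cv2
c=optics.read_camera('scene');cv2.imwrite('pics/s4.png',cv2.resize(c['frame'][140:380,260:500,::-1],(600,600)))"
```

```text
clock: 20.45
tcp_pos: [0.5042, 0.1139, 0.0639]
orientation: [0.0, 0.602, 0.798, -0.0]
wrist_force: [1.0, -3.4, 1.4]
finger_gap: 0.085
grip_force: 0.0
side [(array([0.5483, 0.1725]), np.float64(0.0027), 114), (array([0.5472, 0.1738]), np.float64(0.0018), 385)]
  in tool x,y: [0.0442 0.0585]
scene [(array([0.5473, 0.1738]), np.float64(0.0007), 396), (array([0.5471, 0.1751]), np.float64(0.0009), 579)]
  in tool x,y: [0.0457 0.0579]
tcp [0.5042 0.1139 0.0639] yaw 105.92 F [ 1.  -3.4  1.4] t 20.45
```

View pics/s4.png

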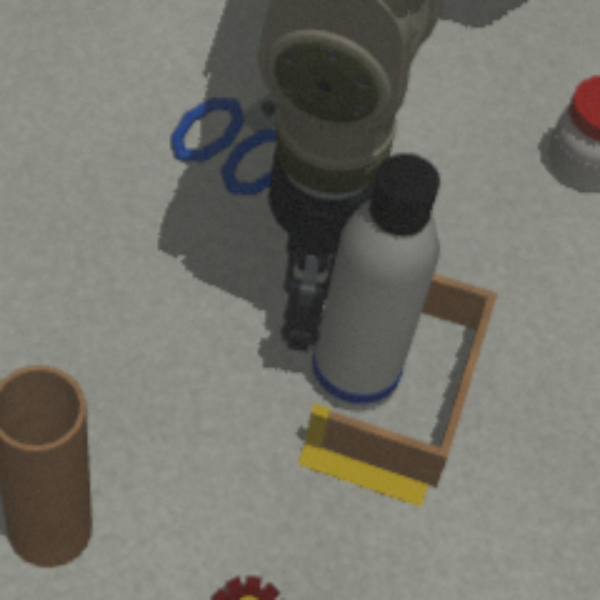

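The picture shows the flask foot at (357,385) already through the bay's mouth, with the finger behind it. About 40 mm is left to the back wall, and the rest will be slow.

```bash
python3 -m handwheel '{"deltas": [[1,-0.1,0,0,0],[1,0,-0.06,0,0],[1,0.08,0,0,0],[1,0.05,0,0,0],[1,0.08,0,0,0],[1,0.12,0,0,0],[1,0.12,0,0,0],[1,0.12,0,0,0],[1,0.12,0,0,0],[1,0.1,0,0,0],[1,0.08,0,0,0],[1,0.05,0,0,0]]}'
python3 rel.py .541 .202
```

```text
clock: 22.1
tcp_pos: [0.4927, 0.1448, 0.0637]
orientation: [-0.0, 0.602, 0.798, -0.0]
wrist_force: [-0.4, -2.8, 1.6]
finger_gap: 0.0854
grip_force: 0.0
side [(array([0.5375, 0.2028]), np.float64(0.0028), 110), (array([0.5362, 0.2048]), np.float64(0.0016), 388)]
  in tool x,y: [0.0435 0.059 ]
scene [(array([0.5363, 0.2046]), np.float64(0.0009), 406), (array([0.5359, 0.2061]), np.float64(0.0009), 569)]
  in tool x,y: [0.0455 0.0584]
tcp [0.4927 0.1448 0.0637] yaw 105.92 F [-0.4 -2.8  1.6] t 22.1
```

```bash
for i in 1; do python3 -m handwheel '{"deltas": [[1,0.04,0,0,0],[1,0.04,0,0,0],[1,0.04,0,0,0],[1,0.02,0,0,0]]}' | grep -E 'force|tcp'; done; python3 -m handwheel '{"deltas": [[1,0.02,0,0,0],[1,0.02,0,0,0]]}' | grep -E 'force|tcp'
python3 rel.py .536 .21
```

```text
tcp_pos: [0.4914, 0.1501, 0.0639]
wrist_force: [0.2, -3.4, 1.3]
grip_force: 0.0
tcp_pos: [0.4909, 0.1516, 0.0638]
wrist_force: [0.7, -2.2, 1.3]
grip_force: 0.0
side [(array([0.5356, 0.2102]), np.float64(0.0016), 106), (array([0.5344, 0.2117]), np.float64(0.0016), 392)]
  in tool x,y: [0.0442 0.059 ]
scene [(array([0.5345, 0.2112]), np.float64(0.0009), 406), (array([0.5341, 0.2129]), np.float64(0.0009), 574)]
  in tool x,y: [0.0454 0.0582]
tcp [0.4909 0.1516 0.0638] yaw 105.9 F [ 0.7 -2.2  1.3] t 22.95
```

```bash
for i in 1; do python3 -m handwheel '{"deltas": [[1,0.025,0,0,0],[1,0.025,0,0,0]]}' | grep -E 'force|tcp'; done; python3 -m handwheel '{"deltas": [[1,0.02,0,0,0],[1,0,0,0,0]]}' | grep -E 'force|tcp'
python3 rel.py .536 .213
```

```text
tcp_pos: [0.4904, 0.1535, 0.0639]
wrist_force: [0.2, -3.9, 0.1]
grip_force: 0.0
tcp_pos: [0.4903, 0.1541, 0.0639]
wrist_force: [0.1, -3.3, 1.6]
grip_force: 0.0
side [(array([0.5337, 0.2126]), np.float64(0.0016), 107), (array([0.5338, 0.2142]), np.float64(0.0016), 392)]
  in tool x,y: [0.0444 0.0578]
scene [(array([0.5339, 0.2135]), np.float64(0.0009), 400), (array([0.5335, 0.2152]), np.float64(0.001), 565)]
  in tool x,y: [0.0452 0.0582]
tcp [0.4903 0.1541 0.0639] yaw 105.89 F [ 0.1 -3.3  1.6] t 23.55
```

```bash
python3 -m handwheel '{"deltas": [[1,0.02,0,0,0],[1,0.02,0,0,0],[1,0,0,0,0]]}' | grep -E 'force|tcp';python3 -m handwheel '{"deltas": [[1,0.02,0,0,0],[1,0.02,0,0,0],[1,0,0,0,0]]}' | grep -E 'force|tcp'
python3 rel.py .534 .215
```

```text
tcp_pos: [0.4903, 0.1546, 0.0641]
wrist_force: [2.2, -9.6, 1.9]
grip_force: 0.0
tcp_pos: [0.4904, 0.155, 0.0642]
wrist_force: [2.2, -14.0, 1.5]
grip_force: 0.0
side [(array([0.5344, 0.2131]), np.float64(0.0014), 113), (array([0.5342, 0.2153]), np.float64(0.0017), 398)]
  in tool x,y: [0.0441 0.0581]
scene [(array([0.534 , 0.2138]), np.float64(0.0008), 387), (array([0.5334, 0.216 ]), np.float64(0.0009), 577)]
  in tool x,y: [0.0448 0.0579]
tcp [0.4904 0.155  0.0642] yaw 105.69 F [  2.2 -14.    1.5] t 24.4
```

The force rose to 14 N, so the flask is against the back wall. I'll back off, raise the arm and check.

```bash
python3 -m handwheel '{"deltas": [[1,-0.03,0,0,0],[1,-0.05,0,0,0],[1,-0.1,0,0,0],[1,-0.3,0,0,0],[1,-0.3,0,0,0],[1,0,0,0,0],[1,0,0,-0.5,0],[1,0,0,-1,0],[1,0,0,-1,0],[1,0,0,-1,0],[1,0,0,-1,0],[1,0,0,-1,0],[1,0,0,0,0],[1,0,0,0,0],[1,0,0,0,0],[1,0,0,0,0]]}'
python3 rel.py .534 .214;python3 -c "
from workcell import optics;import cv2
c=optics.read_camera('side');cv2.imwrite('pics/s5.png',c['frame'][:,:,::-1])"
```

```text
clock: 26.5
tcp_pos: [0.4973, 0.1273, 0.2827]
orientation: [-0.001, 0.602, 0.798, -0.001]
wrist_force: [-0.1, 0.3, 0.3]
finger_gap: 0.0857
grip_force: 0.0
side [(array([0.5353, 0.2112]), np.float64(0.0012), 591), (array([0.5353, 0.2112]), np.float64(0.0011), 787)]
  in tool x,y: [0.0703 0.0595]
scene [(array([0.5343, 0.2123]), np.float64(0.001), 393), (array([0.5344, 0.2121]), np.float64(0.0007), 564)]
  in tool x,y: [0.0716 0.0589]
tcp [0.4973 0.1273 0.2827] yaw 105.91 F [-0.1  0.3  0.3] t 26.5
```

View pics/s5.png

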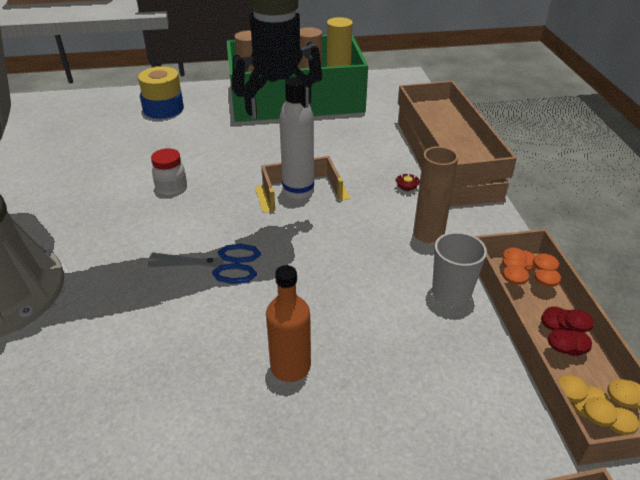

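The flask stands upright in the bay at (297,150) against the back wall. Everything else sits at the same pixels as before, and the gripper is clear.

```bash
python3 -c "
from workcell import hand_in;print(hand_in())"
```

```text
the job is handed in; nothing more can be done
None
```

The flask was pushed upright into the bay until it met the back wall, nothing else on the table visibly moved, and the job was handed in at about 27 s; no verdict came back.

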